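# Put the printing stamps away in their trays

## Task

Put each of the four knob-handled printing stamps away in the aluminium tray of its own shape and size, one after another: large round, small round, square and oblong. Each must end standing upright, rubber face down, flat on the floor of its own tray inside the rim, and let go. Leave the jar and the bowl where they are.

Things in the scene. Friction and masses are not known exactly. Their poses are not given: they have to be found in the camera images.
- stamp_large_round_center (a point): Loose hand printing stamp: a large round block, 60 mm in diameter, 14 mm thick (light wood with a dark rubber face underneath), with an upright dark wooden knob handle in its middle. The handle is a plain cylinder 24 mm in diameter (flaring to 34 mm in its lowest 6 mm) and ends 70 mm above the underside; grip it near 48 mm above the underside. About 0.1 kg. The origin is on the handle's axis half-way up, 35 mm above the underside; z up along the handle.
- stamp_small_round_center (a point): Loose hand printing stamp: a small round block, 38 mm in diameter, 14 mm thick (light wood with a dark rubber face underneath), with an upright dark wooden knob handle in its middle. The handle is a plain cylinder 24 mm in diameter (flaring to 34 mm in its lowest 6 mm) and ends 70 mm above the underside; grip it near 48 mm above the underside. About 0.1 kg. The origin is on the handle's axis half-way up, 35 mm above the underside; z up along the handle.
- stamp_square_center (a point): Loose hand printing stamp: a square block, 46 x 46 mm, sides along its x and y, 14 mm thick (light wood with a dark rubber face underneath), with an upright dark wooden knob handle in its middle. The handle is a plain cylinder 24 mm in diameter (flaring to 34 mm in its lowest 6 mm) and ends 70 mm above the underside; grip it near 48 mm above the underside. About 0.1 kg. The origin is on the handle's axis half-way up, 35 mm above the underside; z up along the handle.
- stamp_oblong_center (a point): Loose hand printing stamp: an oblong block, 72 mm along its x and 34 mm along its y, 14 mm thick (light wood with a dark rubber face underneath), with an upright dark wooden knob handle in its middle. The handle is a plain cylinder 24 mm in diameter (flaring to 34 mm in its lowest 6 mm) and ends 70 mm above the underside; grip it near 48 mm above the underside. About 0.1 kg. The origin is on the handle's axis half-way up, 35 mm above the underside; z up along the handle.
- tray_large_round: Shallow open aluminium tray of the large round stamp, fixed to the table: round, 76 mm inner and 82 mm outer diameter. Its rim is 12 mm high, its floor 4 mm thick, so the stamp has 8 mm of play all round. The origin is the centre of its underside, on the table; z up.
- tray_small_round: Shallow open aluminium tray of the small round stamp, fixed to the table: round, 54 mm inner and 60 mm outer diameter. Its rim is 12 mm high, its floor 4 mm thick, so the stamp has 8 mm of play all round. The origin is the centre of its underside, on the table; z up.
- tray_square: Shallow open aluminium tray of the square stamp, fixed to the table: square, 62 x 62 mm inside and 68 x 68 mm outside, sides along its x and y. Its rim is 12 mm high, its floor 4 mm thick, so the stamp has 8 mm of play all round. The origin is the centre of its underside, on the table; z up.
- tray_oblong: Shallow open aluminium tray of the oblong stamp, fixed to the table: oblong, 88 x 50 mm inside and 94 x 56 mm outside, long side along its x. Its rim is 12 mm high, its floor 4 mm thick, so the stamp has 8 mm of play all round. The origin is the centre of its underside, on the table; z up.
- jar_center (a point): Bystander: glass jar with a blue cap, 64 mm in diameter, 100 mm tall, loose. The origin is half-way up.
- bowl_center (a point): Bystander: blue plastic bowl, 130 mm across the rim, 55 mm tall, loose, empty. The origin is half-way up.
Things that resemble listed ones, but are neither listed nor needed, are in the scene too. Leave any pink look-alike of the part that bears stamp_large_round_center alone.

How it is judged:
By the outcome, as a careful person would: the job done as asked, in the order asked, and still so for the second after the job is handed in, with the robot touching nothing.
It also fails if it takes over 109 s, if anything falls off the work surface, if the arm or the gripper's body presses on something with over 40 N, if the wrist force passes 120 N, or if a joint passes its speed limit or range.

## Robot

A 7-joint arm with a two-finger parallel gripper is mounted at the origin on the work surface. World frame = base frame: x ahead of the robot, y to its left, z up, the work surface at z = 0. Lengths are in m, angles in rad, forces in N, time in s.
With the tool pointing down it reaches from about 0.425 to 0.925 m from the base axis. Payload 6.8 kg.
Tool frame: the origin (TCP) lies midway between the tips of the shut fingers; the grasp point (between the pads) lies r.grip_point_offset behind it (r.grip_point_offset is the distance from the TCP to the grasp point, in m); z points along the fingers, y is the direction in which the jaws open and shut (so a half turn about z gives the same grasp; the last joint's range is limited). The gripper opens to 85 mm and grips with 20 to 120 N. Pads are 22 mm wide; open, the fingers measure 114 mm over their backs; the gripper's body (76 mm by 85 mm) begins 54 mm behind the grasp point. The pads swing forward as they close: fully open they stand 13 mm farther back than shut.
Start: joints at [-0.108, 0.477, 0.022, 1.555, -0.011, 1.109, -0.083], TCP at [0.675, 0, 0.231] pointing down, gripper open.
Joint ranges: [-2.96, 2.96], [-0.34, 2.1], [-1.41, 1.46], [0.24, 2.44], [-1.37, 4.51], [0.17, 1.92], [-2.96, 2.96]. Speed limits (rad/s): [2.39, 2.39, 3.14, 3.14, 3.14, 3.14, 3.14].

## Interface

Orientations are given as a rotation vector (axis times angle).
In Python, from bench import r gives the robot as it stands. The module is installed in compiled form; this text tells all that it offers.
- The arm moves only by the tool play_rows, never from a script. Its argument "deltas" is a list of rows, each a list of 3 entries, a list of its own where there are three numbers: the finger opening in mm, from 0 to 85.4, then the shift along the tool's x, y, z in mm, then the turn, a rotation vector about the tool's x, y, z in rad. A call has 1 to 8 rows; each row is the pose to reach, as a shift and turn from the pose measured when the call began, along the tool's axes at that moment; what a row does not reach only later rows make up. A row lasts 1/8 s, in which the tool goes at most 62.5 mm and 10.7 degrees, less where a joint would pass 70% of its speed; a pose out of reach is approached as far as the arm can. A call with a gripper value outside its range is refused whole. The fingers move at their own pace and stop on an object; "squeeze" is the grip in N (left out, the last holds). Time passes only in rows, so rows that repeat a pose let the fingers close. It gives the time, the measured TCP pose, the force and the opening at its end, in the units of the state.
- r.get_obs(): the state, without advancing time (a new reading comes with each control period).
- r.grab_frame(name): name is "scene" or "side" or "wrist"; returns (picture, depth): 420x560x3 uint8, red, green, blue; 420x560 float32, m along the optical axis (not along the pixel's ray), 0 where there is no reading.
- r.camera_model(name): a dict with "mtx" (3x3 intrinsics, pixels), "D" ([k1, k2, p1, p2, k3] as OpenCV has them; the pictures are not rectified), "rvec" (rotation vector, rad) and "tvec" (3), from world to camera coordinates, as OpenCV has them; the wrist camera has in their place "T_tool_cam" (4x4, takes a point from camera to tool coordinates, whose origin is the TCP and whose axes are the flange's). Camera axes: x right, y down, z forward; pixel columns grow to the right and rows downward; lengths in m; the calibration is good to about 2 mm. A picture is of the moment at which its call begins: read the wrist's pose just before it. camera_model takes no time and is no camera call.
- r.hand_in(): hands the job in, once; it reports no verdict.
The state is a dict: "clock": time; "joints": joint angles; "qvel": joint speeds; "tau": joint torques, N m; "tcp_pos": TCP position; "orientation": TCP orientation; "contact_force": force on the tool from outside, world axes, zero at the start; "moment": the same for the moment, N m; "grip_width": finger opening in m.
Only numpy, scipy, OpenCV 4.12 (cv2) and the standard library are available. Lean on these libraries where they do the work, as an engineer would, in place of code of your own. Each camera call takes 0.05 s, during which the arm holds its last target. There are 200 camera calls.

## Working session

There is one attempt and no reset: what is moved stays moved. The work goes in short steps, Python scripts to look and compute and a tool call to move; the robot and the scene stay as the last step left them, time stands still between calls to the robot, and variables do not carry over. Pictures are saved under pics/ and viewed, about 12 in all and at most 16, crops included, and the job is handed in when it is done.

Besides the shell and the picture viewer there is one more tool, called by a JSON object that holds its "method" and its "body", one argument or row to a line. play_rows: Moves the arm, as the interface text tells. Its arguments: {"type":"object","properties":{"deltas":{"type":"array"},"squeeze":{"type":"number"}},"required":["deltas"]}

```bash
mkdir -p pics; cat > h.py <<'E'
from bench import r
import numpy as np, cv2
from scipy.spatial.transform import Rotation as R
def grab(n):
    o=r.get_obs(); p,d=r.grab_frame(n); c=r.camera_model(n)
    K=np.array(c['mtx'],float);D=np.array(c['D'],float)
    if 'rvec' in c:
        Rm=cv2.Rodrigues(np.array(c['rvec'],float))[0]; t=np.array(c['tvec'],float).ravel()
        T=np.eye(4);T[:3,:3]=Rm.T;T[:3,3]=-Rm.T@t
    else:
        W=np.eye(4);W[:3,:3]=R.from_rotvec(o['orientation']).as_matrix();W[:3,3]=o['tcp_pos']
        T=W@np.array(c['T_tool_cam'])
    return p,d,K,D,T
def onz(u,v,z,K,D,T):
    q=cv2.undistortPoints(np.array([[[u,v]]],float),K,D)[0,0]
    w=T[:3,:3]@np.array([q[0],q[1],1]); s=(z-T[2,3])/w[2]
    return T[:3,3]+s*w
def save(n,p): cv2.imwrite('pics/'+n+'.png',p[:,:,::-1])
E
python3 - <<'E'
from h import *
import pickle
print(r.get_obs(), r.grip_point_offset)
for n in('scene','side','wrist'):
    a=grab(n);pickle.dump(a,open(n+'0.pkl','wb'));save(n+'0',cv2.resize(a[0],(800,600),interpolation=cv2.INTER_CUBIC)); print(n,a[4].round(3))
E
```

```text
{'clock': 0.0, 'joints': array([-0.10810322,  0.47776951,  0.02232496,  1.55641945, -0.01148886,
        1.10931201, -0.0830907 ]), 'qvel': array([-0.00110059, -0.00189418,  0.00168574,  0.00060733, -0.00042083,
        0.00057558,  0.0014038 ]), 'tau': array([-5.45967814e-04, -5.96443820e+01,  1.60769675e+00, -2.81194621e+01,
        1.24063640e-02,  9.39900521e-03,  2.20753498e-05]), 'tcp_pos': array([ 6.74421846e-01, -5.39162852e-06,  2.30359463e-01]), 'orientation': array([-2.22056217e+00, -2.22067885e+00,  2.12017414e-03]), 'contact_force': array([-0.55200213, -0.00839323,  0.22535316]), 'moment': array([-0.00868147, -0.03647496, -0.01407726]), 'grip_width': 0.08538845521874526} 0.0187
scene [[ 0.821  0.404 -0.402  1.041]
 [ 0.57  -0.57   0.592 -0.736]
 [ 0.01  -0.716 -0.698  0.888]
 [ 0.     0.     0.     1.   ]]
side [[-0.725 -0.385  0.571 -0.149]
 [-0.689  0.426 -0.587  0.706]
 [-0.017 -0.818 -0.574  0.784]
 [ 0.     0.     0.     1.   ]]
wrist [[ 1.     0.    -0.     0.675]
 [ 0.    -0.95  -0.313  0.08 ]
 [-0.001  0.313 -0.95   0.372]
 [ 0.     0.     0.     1.   ]]
```

View pics/scene0.png

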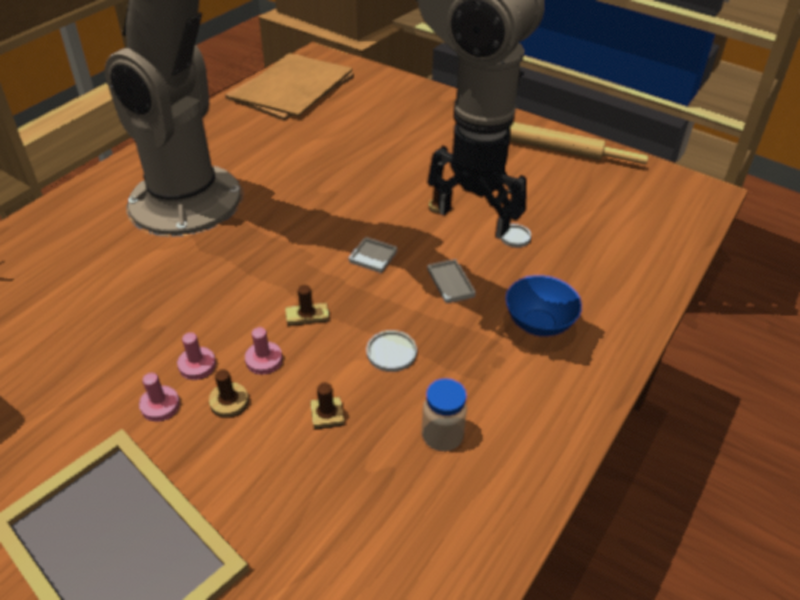

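View pics/side0.png

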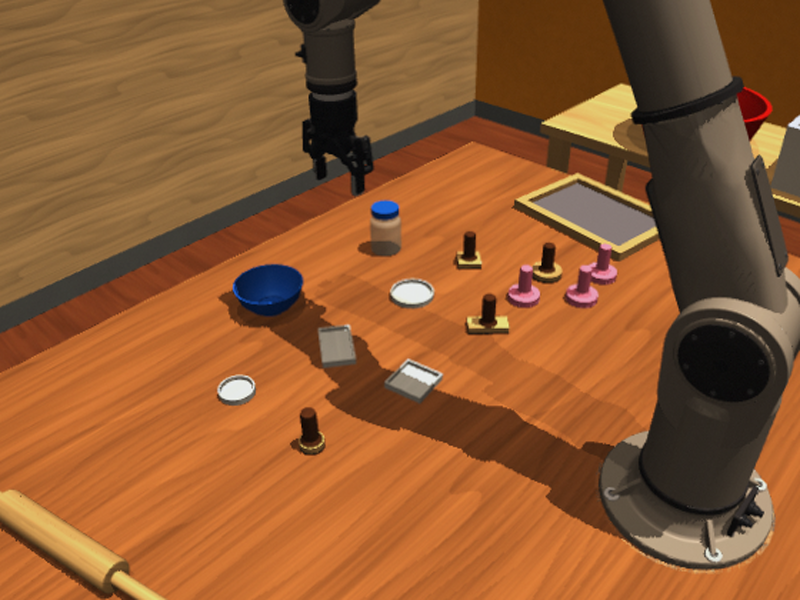

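Candidates for the large round stamp (scene picture, 800x600): wooden (228,395); pink look-alikes (158,400), (196,358) and (263,352). The square is at (326,405), the oblong at (306,308), and the small round at (310,440) in the side view. The trays in the side view are large (412,293), oblong (337,345), square (414,380) and small (236,390). I choose the wood-coloured round one.

```bash
python3 - <<'E'
from h import *
import pickle
S=pickle.load(open('scene0.pkl','rb'));I=pickle.load(open('side0.pkl','rb'))
f=lambda A,u,v,z:onz(u*.7,v*.7,z,*A[2:]).round(4)[:2]
for n,a,b,z in [('large',(224,375),(549,246),.07),('obl',(305,290),(489,297),.07),('sq',(324,387),(470,235),.07),('small',None,(308,411),.07),
 ('Tlarge',(391,350),(412,292),.012),('Tsq',(373,253),(414,379),.012),('Tobl',(451,280),(337,345),.012),('Tsm',(516,235),(236,389),.012),
 ('pink1',(152,379),(604,247),.07),('pink2',(192,338),(586,268),.07),('pink3',(260,334),(525,269),.07),('jar',(446,390),(385,209),.1),('bowl',(543,297),(268,282),.055)]:
    print(n, f(S,*a,z) if a else '', f(I,*b,z))
def crop(A,x,y,w,h,k): return cv2.resize(A[0][y:y+h,x:x+w],None,fx=k,fy=k,interpolation=cv2.INTER_CUBIC)
a=crop(S,90,185,200,115,4); b=crop(I,140,140,320,200,2.5)
b=cv2.copyMakeBorder(b,0,0,0,0,0)
save('c1',a);save('c2',b)
E
```

```text
large [ 0.457  -0.3292] [ 0.4513 -0.3205]
obl [ 0.438  -0.1185] [ 0.4338 -0.1101]
sq [ 0.5928 -0.26  ] [ 0.5897 -0.251 ]
small  [0.4528 0.2815]
Tlarge [ 0.6024 -0.1024] [ 0.5986 -0.0921]
Tsq [0.435  0.0771] [0.4314 0.0836]
Tobl [0.5944 0.0987] [0.5869 0.1093]
Tsm [0.6308 0.2829] [0.6244 0.2939]
pink1 [ 0.3744 -0.3983] [ 0.3708 -0.3889]
pink2 [ 0.363  -0.3049] [ 0.3577 -0.3017]
pink3 [ 0.4445 -0.2362] [ 0.4389 -0.2237]
jar [ 0.7526 -0.1827] [ 0.7497 -0.1767]
bowl [0.766  0.1125] [0.7743 0.1061]
```

View pics/c1.png

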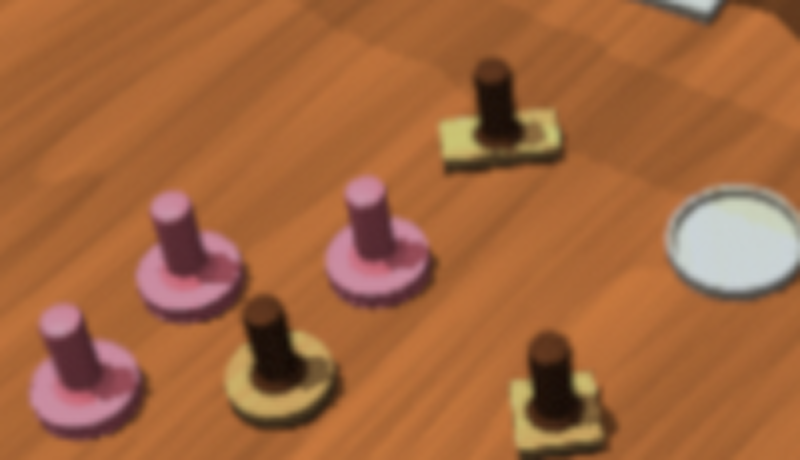

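View pics/c2.png

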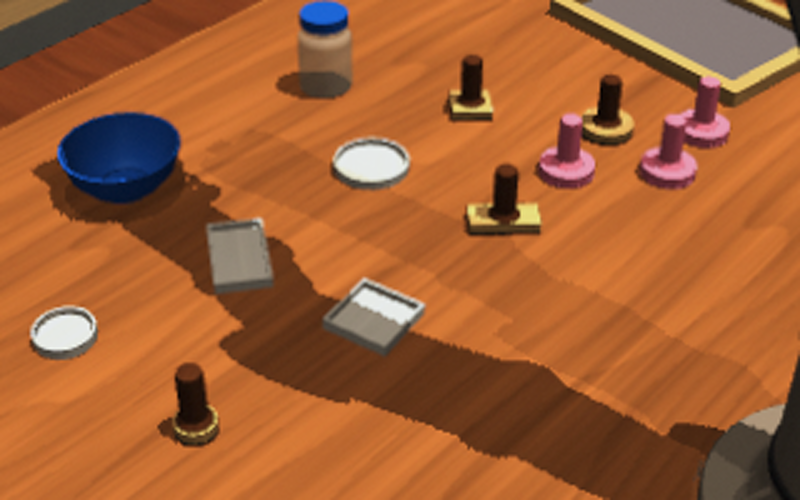

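Both crops agree: the wood-coloured large round is at c1 (275,375), apart from the three pink ones. The trays and the small round are clear in c2. The two cameras disagree by about 9 mm, so I'll go above the stamp and look with the wrist camera.

{"method": "play_rows", "body": {
  "deltas": [
    [60,[-325,-220,20],[0,0,0]],
    [60,[-325,-220,20],[0,0,0]],
    [60,[-325,-220,20],[0,0,0]],
    [60,[-325,-220,20],[0,0,0]],
    [60,[-325,-220,20],[0,0,0]],
    [60,[-325,-220,20],[0,0,0]],
    [60,[-325,-220,20],[0,0,0]],
    [60,[-325,-220,20],[0,0,0]]
  ],
  "squeeze": 40
}}

```text
clock: 1.15
tcp_pos: [0.4538, -0.3258, 0.2107]
orientation: [-2.224, -2.218, 0.002]
contact_force: [0.4, 0.9, 0.7]
grip_width: 0.0601
```

```bash
python3 - <<'E'
from h import *
import pickle
o=r.get_obs();print(o['clock'],o['tcp_pos'],o['orientation'])
a=grab('wrist');pickle.dump(a,open('w1.pkl','wb'));save('w1',cv2.resize(a[0],(800,600),interpolation=cv2.INTER_CUBIC))
E
```

```text
1.15 [ 0.45380201 -0.32581396  0.21074992] [-2.22352806e+00 -2.21761508e+00  1.91176697e-03]
```

View pics/w1.png

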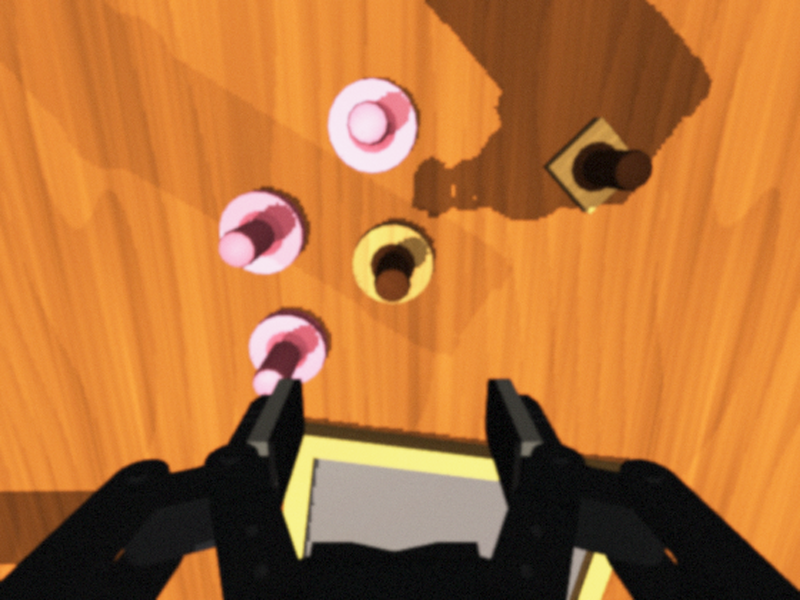

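```bash
cat >> h.py <<'E'
def pts(A,L):
    for n,u,v,z in L: print(n,onz(u*.7,v*.7,z,*A[2:]).round(4)[:2])
def ang(A,u1,v1,u2,v2,z):
    d=onz(u2*.7,v2*.7,z,*A[2:])-onz(u1*.7,v1*.7,z,*A[2:]); return np.degrees(np.arctan2(d[1],d[0])).round(1),np.hypot(d[0],d[1]).round(4)
def rel(x,y,z):
    o=r.get_obs(); M=R.from_rotvec(o['orientation']); return (M.inv().apply(np.array([x,y,z])-o['tcp_pos'])*1000).round(1), M.as_matrix()[:,1].round(3)
E
python3 - <<'E'
from h import *
import pickle
A=pickle.load(open('w1.pkl','rb'))
pts(A,[('large top',391,286,.07),('large base',394,262,.014),('sq top',634,169,.07),('pink3',367,122,.07),('pink2',237,250,.07)])
print(ang(A,598,118,546,165,.014),ang(A,546,165,588,210,.014))
E
```

```text
large top [ 0.4522 -0.3294]
large base [ 0.454  -0.3274]
sq top [ 0.5926 -0.2595]
pink3 [ 0.4391 -0.2336]
pink2 [ 0.3584 -0.3063]
(np.float64(-136.5), np.float64(0.0436)) (np.float64(-43.2), np.float64(0.045))
```

{"method": "play_rows", "body": {
  "deltas": [
    [60,[-2,-1,60],[0,0,0]],
    [60,[-2,-1,110],[0,0,0]],
    [60,[-2,-1,150],[0,0,0]],
    [60,[-2,-1,175],[0,0,0]],
    [60,[-2,-1,181],[0,0,0]],
    [60,[-2,-1,181],[0,0,0]],
    [10,[-2,-1,181],[0,0,0]],
    [10,[-2,-1,181],[0,0,0]]
  ]
}}

```text
clock: 2.2
tcp_pos: [0.4546, -0.3263, 0.0308]
orientation: [2.221, 2.222, 0.0]
contact_force: [-1.1, 0.6, 0.1]
grip_width: 0.0241
```

{"method": "play_rows", "body": {
  "deltas": [
    [10,[0,0,0],[0,0,0]],
    [10,[0,0,0],[0,0,0]],
    [10,[0,0,-25],[0,0,0]],
    [10,[0,0,-70],[0,0,0]],
    [10,[0,0,-110],[0,0,0]],
    [10,[0,0,-110],[0,0,0]]
  ]
}}

```text
clock: 2.95
tcp_pos: [0.4564, -0.3276, 0.144]
orientation: [2.217, 2.217, 0.003]
contact_force: [-0.4, -0.1, -1.6]
grip_width: 0.0232
```

{"method": "play_rows", "body": {
  "deltas": [
    [10,[45,35,0],[0,0,0]],
    [10,[90,80,0],[0,0,0]],
    [10,[130,125,0],[0,0,0]],
    [10,[138,144,0],[0,0,0]],
    [10,[138,144,0],[0,0,0]],
    [10,[138,144,0],[0,0,0]]
  ]
}}

```text
clock: 3.7
tcp_pos: [0.5986, -0.1907, 0.1433]
orientation: [2.22, 2.216, -0.0]
contact_force: [0.2, -0.5, -0.1]
grip_width: 0.0227
```

```bash
python3 - <<'E'
from h import *
import pickle
o=r.get_obs();print(o['clock'],o['tcp_pos'],o['orientation'])
a=grab('wrist');pickle.dump(a,open('w2.pkl','wb'));save('w2',cv2.resize(a[0],(800,600),interpolation=cv2.INTER_CUBIC))
E
```

```text
3.7 [ 0.59861945 -0.19069047  0.1433224 ] [ 2.21971327e+00  2.21632044e+00 -9.20687066e-05]
```

View pics/w2.png

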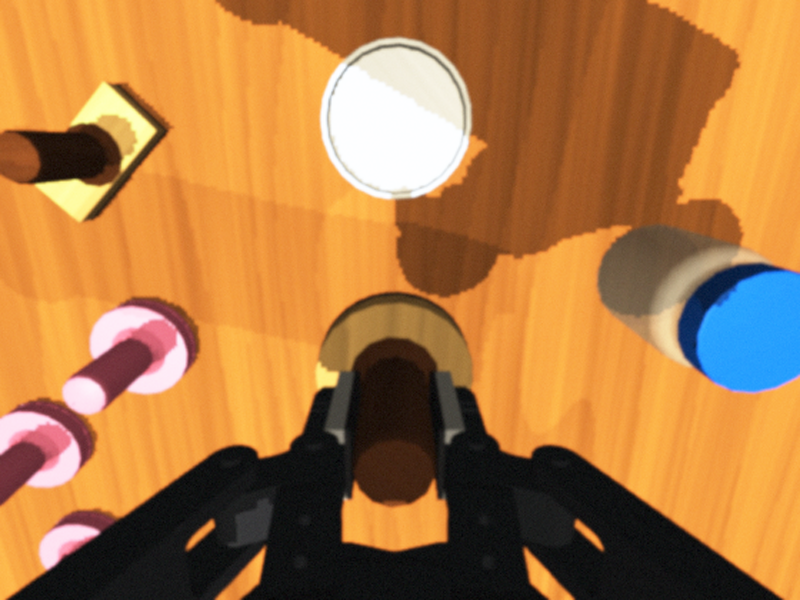

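```bash
python3 - <<'E'
from h import *
import pickle
A=pickle.load(open('w2.pkl','rb'))
pts(A,[('Tlarge',396,117,.012),('obl top',18,157,.07),('obl flare',97,154,.017)])
print(ang(A,320,117,471,117,.012),ang(A,167,126,82,220,.014),ang(A,108,82,167,126,.014))
p=onz(396*.7,117*.7,.012,*A[2:]);print(rel(p[0],p[1],.035))
# block of held stamp: bottom disc centre
E
```

```text
Tlarge [ 0.6007 -0.0969]
obl top [ 0.4368 -0.1162]
obl flare [ 0.4394 -0.1158]
(np.float64(-0.1), np.float64(0.0815)) (np.float64(-138.0), np.float64(0.0751)) (np.float64(-38.2), np.float64(0.0346))
(array([ 94.6,   1.5, 108.3]), array([ 1.   , -0.002,  0.004]))
```

{"method": "play_rows", "body": {
  "deltas": [
    [10,[50,2,0],[0,0,0]],
    [10,[92,2,0],[0,0,0]],
    [10,[92,2,40],[0,0,0]],
    [10,[92,2,80],[0,0,0]],
    [10,[92,2,98],[0,0,0]],
    [10,[92,2,107],[0,0,0]],
    [10,[92,2,107],[0,0,0]],
    [10,[92,2,107],[0,0,0]]
  ]
}}

```text
clock: 4.75
tcp_pos: [0.6022, -0.0997, 0.0376]
orientation: [2.219, 2.214, 0.003]
contact_force: [1.0, -0.2, -1.5]
grip_width: 0.0232
```

{"method": "play_rows", "body": {
  "deltas": [
    [10,[0,0,1],[0,0,0]],
    [50,[0,0,1],[0,0,0]],
    [50,[0,0,1],[0,0,0]],
    [50,[0,0,1],[0,0,0]],
    [50,[0,0,-40],[0,0,0]],
    [50,[0,0,-90],[0,0,0]],
    [50,[0,0,-130],[0,0,0]]
  ]
}}

```text
clock: 5.62
tcp_pos: [0.6017, -0.0993, 0.1696]
orientation: [2.219, 2.213, 0.004]
contact_force: [-0.3, -0.6, -0.3]
grip_width: 0.0499
```

{"method": "play_rows", "body": {
  "deltas": [
    [50,[40,-40,-60],[0,0,0]],
    [50,[80,-80,-80],[0,0,0]],
    [50,[80,-80,-80],[0,0,0]],
    [50,[80,-80,-80],[0,0,0]],
    [50,[80,-80,-80],[0,0,0]]
  ]
}}

```text
clock: 6.25
tcp_pos: [0.5217, -0.0201, 0.2478]
orientation: [2.221, 2.211, 0.002]
contact_force: [0.2, -0.8, -0.2]
grip_width: 0.0499
```

```bash
python3 - <<'E'
from h import *
import pickle
o=r.get_obs();print(o['clock'],o['tcp_pos'],o['orientation'])
a=grab('wrist');pickle.dump(a,open('w3.pkl','wb'));save('w3',cv2.resize(a[0],(800,600),interpolation=cv2.INTER_CUBIC))
E
```

```text
6.25 [ 0.52167824 -0.02008812  0.2477894 ] [2.22071481e+00 2.21137079e+00 1.88348700e-03]
```

View pics/w3.png

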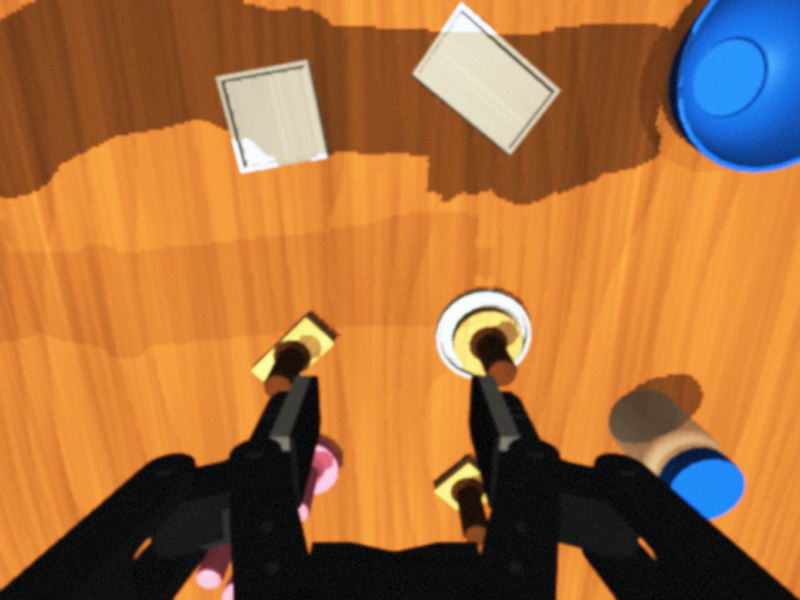

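```bash
python3 - <<'E'
from h import *
import pickle
A=pickle.load(open('w3.pkl','rb'))
sq=[(217,76),(308,60),(328,157),(241,173)];ob=[(463,3),(560,90),(511,154),(413,74)]
for q in(sq,ob):
    c=np.array([onz(u*.7,v*.7,.012,*A[2:])[:2] for u,v in q]);print(c.mean(0).round(4))
    for i in range(4): print(ang(A,*q[i],*q[(i+1)%4],.012))
print(ang(A,252,367,311,313,.014),ang(A,270,385,336,337,.014))
pts(A,[('obl',278,385,.07),('large',501,373,.074)])
E
```

```text
[0.4345 0.0783]
(np.float64(8.9), np.float64(0.0672))
(np.float64(-80.6), np.float64(0.0674))
(np.float64(-170.3), np.float64(0.0686))
(np.float64(98.3), np.float64(0.0685))
[0.5925 0.1021]
(np.float64(-37.0), np.float64(0.0923))
(np.float64(-126.2), np.float64(0.0552))
(np.float64(143.6), np.float64(0.0938))
(np.float64(52.3), np.float64(0.0562))
(np.float64(42.5), np.float64(0.0742)) (np.float64(37.0), np.float64(0.076))
obl [ 0.435  -0.1131]
large [ 0.6027 -0.1023]
```

{"method": "play_rows", "body": {
  "deltas": [
    [50,[60,-20,0],[0,0,0]],
    [50,[120,-40,0],[0,0,0]],
    [50,[180,-55,30],[0,0,0]],
    [50,[210,-65,50],[0,0,0]],
    [50,[210,-65,50],[0,0,0]],
    [50,[210,-65,50],[0,0,0]]
  ]
}}

```text
clock: 7.05
tcp_pos: [0.4587, 0.1886, 0.1957]
orientation: [2.223, 2.209, -0.001]
contact_force: [-0.2, -1.4, 0.8]
grip_width: 0.0496
```

```bash
python3 - <<'E'
from h import *
import pickle
o=r.get_obs();print(o['clock'],o['tcp_pos'],o['orientation'])
a=grab('wrist');pickle.dump(a,open('w4.pkl','wb'));save('w4',cv2.resize(a[0],(800,600),interpolation=cv2.INTER_CUBIC))
E
```

```text
7.05 [0.45867513 0.18861362 0.19567196] [ 2.22317228e+00  2.20921323e+00 -9.14619909e-04]
```

View pics/w4.png

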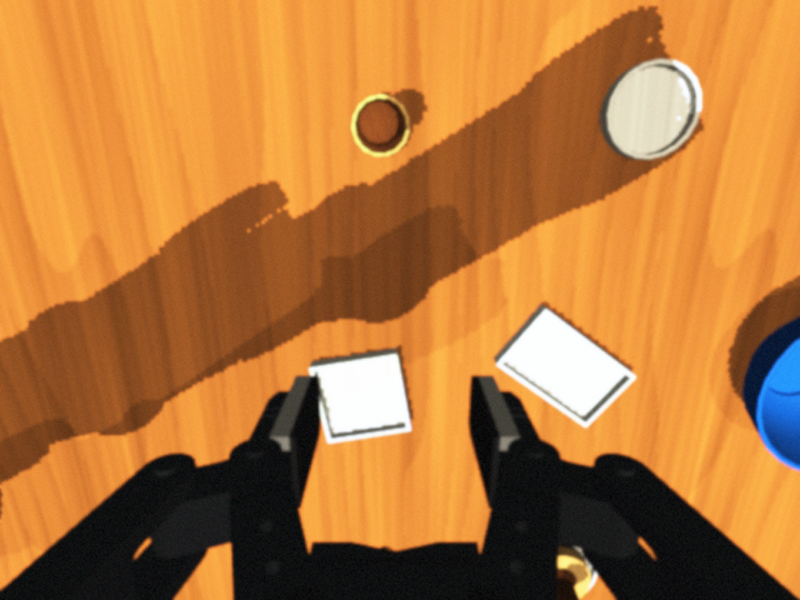

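The small round stamp is seen straight from above at (380,124). Its tray is at (652,110).

```bash
python3 - <<'E'
from h import *
import pickle
A=pickle.load(open('w4.pkl','rb'))
pts(A,[('small',380,124,.07),('smallbase',381,125,.014),('Tsmall',652,110,.012),('Tsq',361,396,.012),('Tob',566,366,.012)])
print(ang(A,602,110,702,110,.012))
p=onz(380*.7,124*.7,.07,*A[2:]);print(rel(p[0],p[1],.03))
E
```

```text
small [0.4529 0.2785]
smallbase [0.4523 0.2799]
Tsmall [0.6259 0.2876]
Tsq [0.4337 0.082 ]
Tob [0.591  0.1065]
(np.float64(-0.6), np.float64(0.0639))
(array([ 90.9,  -7.7, 165.6]), array([ 1.   , -0.007,  0.006]))
```

{"method": "play_rows", "body": {
  "deltas": [
    [50,[60,-6,0],[0,0,0]],
    [50,[90,-6,30],[0,0,0]],
    [50,[90,-6,80],[0,0,0]],
    [50,[90,-6,130],[0,0,0]],
    [50,[90,-6,160],[0,0,0]],
    [50,[90,-6,165],[0,0,0]],
    [50,[90,-6,165],[0,0,0]],
    [10,[90,-6,165],[0,0,0]]
  ]
}}

```text
clock: 8.1
tcp_pos: [0.4559, 0.2779, 0.0322]
orientation: [2.225, 2.207, 0.005]
contact_force: [0.4, 0.2, 0.7]
grip_width: 0.0326
```

{"method": "play_rows", "body": {
  "deltas": [
    [10,[0,0,0],[0,0,0]],
    [10,[0,0,0],[0,0,0]],
    [10,[0,0,0],[0,0,0]],
    [10,[0,0,-25],[0,0,0]],
    [10,[0,0,-70],[0,0,0]],
    [10,[0,0,-100],[0,0,0]],
    [10,[0,0,-100],[0,0,0]]
  ]
}}

```text
clock: 8.98
tcp_pos: [0.4564, 0.2793, 0.1345]
orientation: [2.224, 2.206, 0.012]
contact_force: [0.0, -0.5, 0.3]
grip_width: 0.0232
```

{"method": "play_rows", "body": {
  "deltas": [
    [10,[-20,50,0],[0,0,0]],
    [10,[-40,100,0],[0,0,0]],
    [10,[-55,150,0],[0,0,0]],
    [10,[-64,171,0],[0,0,0]],
    [10,[-64,171,0],[0,0,0]],
    [10,[-64,171,0],[0,0,0]]
  ]
}}

```text
clock: 9.72
tcp_pos: [0.6251, 0.2146, 0.1353]
orientation: [2.224, 2.208, 0.009]
contact_force: [-0.1, 0.6, -0.3]
grip_width: 0.0231
```

```bash
python3 - <<'E'
from h import *
import pickle
o=r.get_obs();print(o['clock'],o['tcp_pos'],o['orientation'])
a=grab('wrist');pickle.dump(a,open('w5.pkl','wb'));save('w5',cv2.resize(a[0],(800,600),interpolation=cv2.INTER_CUBIC))
E
```

```text
9.725 [0.62514055 0.21460134 0.13532326] [2.2238117  2.20847518 0.00922123]
```

View pics/w5.png

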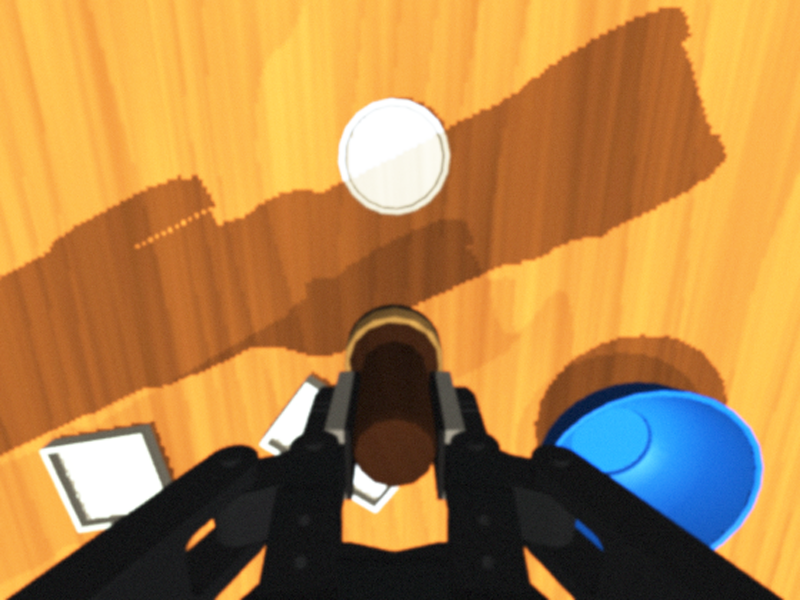

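```bash
python3 - <<'E'
from h import *
import pickle
A=pickle.load(open('w5.pkl','rb'))
pts(A,[('T',394,156,.012)])
p=onz(394*.7,156*.7,.012,*A[2:]);print(rel(p[0],p[1],.037))
E
```

```text
T [0.6273 0.2888]
(array([74. ,  0.8, 98.6]), array([ 1.   , -0.006,  0.01 ]))
```

{"method": "play_rows", "body": {
  "deltas": [
    [10,[50,1,0],[0,0,0]],
    [10,[72,1,10],[0,0,0]],
    [10,[72,1,50],[0,0,0]],
    [10,[72,1,80],[0,0,0]],
    [10,[72,1,95],[0,0,0]],
    [10,[72,1,99],[0,0,0]],
    [10,[72,1,99],[0,0,0]],
    [10,[72,1,99],[0,0,0]]
  ]
}}

```text
clock: 10.78
tcp_pos: [0.6279, 0.2872, 0.0373]
orientation: [2.223, 2.209, 0.012]
contact_force: [-0.4, -0.0, -0.0]
grip_width: 0.0224
```

{"method": "play_rows", "body": {
  "deltas": [
    [10,[0,0,1],[0,0,0]],
    [50,[0,0,1],[0,0,0]],
    [50,[0,0,1],[0,0,0]],
    [50,[0,0,1],[0,0,0]],
    [50,[0,0,-40],[0,0,0]],
    [50,[-20,0,-90],[0,0,0]],
    [50,[-60,0,-130],[0,0,0]],
    [50,[-80,0,-140],[0,0,0]]
  ]
}}

```text
clock: 11.78
tcp_pos: [0.6278, 0.205, 0.1807]
orientation: [2.223, 2.204, 0.018]
contact_force: [0.5, 0.4, -0.4]
grip_width: 0.0502
```

```bash
python3 - <<'E'
from h import *
import pickle
o=r.get_obs();print(o['clock'],o['tcp_pos'],o['orientation'])
a=grab('wrist');save('w6',a[0][:, 140:420])
E
```

```text
11.775 [0.62778724 0.20497017 0.18070362] [2.22329411 2.20380798 0.01841152]
```

View pics/w6.png

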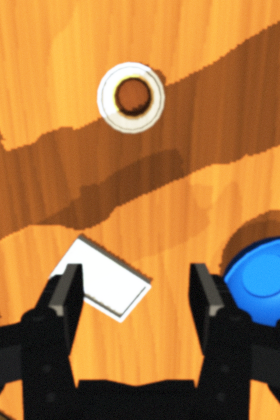

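{"method": "play_rows", "body": {
  "deltas": [
    [50,[-60,-5,-25],[0,0,0]],
    [50,[-120,-10,-25],[0,0,0]],
    [50,[-180,-15,-25],[0,0,0]],
    [50,[-240,-20,-25],[0,0,0]],
    [50,[-300,-25,-25],[0,0,0]],
    [50,[-360,-30,-25],[0,0,0]],
    [50,[-420,-35,-25],[0,0,0]],
    [50,[-475,-38,-25],[0,0,0]]
  ]
}}

```text
clock: 12.82
tcp_pos: [0.5834, -0.2734, 0.2036]
orientation: [2.227, 2.203, 0.014]
contact_force: [0.5, -0.1, 0.1]
grip_width: 0.0496
```

{"method": "play_rows", "body": {
  "deltas": [
    [50,[0,0,0],[0,0,0]],
    [50,[0,0,0],[0,0,0]]
  ]
}}

```text
clock: 13.08
tcp_pos: [0.5833, -0.2718, 0.2019]
orientation: [2.228, 2.206, 0.014]
contact_force: [0.4, 0.9, -0.6]
grip_width: 0.0502
```

```bash
python3 - <<'E'
from h import *
import pickle
o=r.get_obs();print(o['clock'],o['tcp_pos'],o['orientation'],o['joints'])
a=grab('wrist');pickle.dump(a,open('w7.pkl','wb'));save('w7',cv2.resize(a[0],(800,600),interpolation=cv2.INTER_CUBIC))
E
```

```text
13.075 [ 0.58327024 -0.27178773  0.20188044] [2.22794124 2.20556191 0.01394976] [ 0.31817257  0.44714753  0.0320537   1.6743664  -0.02252385  1.01064669
  0.34878942]
```

View pics/w7.png

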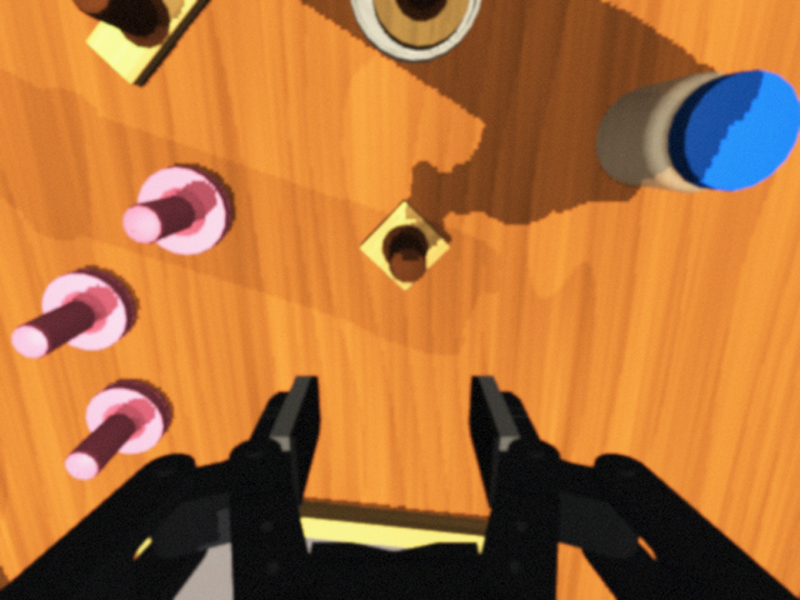

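```bash
python3 - <<'E'
from h import *
import pickle
A=pickle.load(open('w7.pkl','rb'))
pts(A,[('sq',407,267,.07),('base',406,245,.014)])
q=[(405,200),(361,248),(405,290),(451,242)]
for i in range(4): print(ang(A,*q[i],*q[(i+1)%4],.014))
p=onz(407*.7,267*.7,.07,*A[2:]);print(rel(p[0],p[1],.030))
E
```

```text
sq [ 0.5931 -0.2608]
base [ 0.5945 -0.2587]
(np.float64(-133.4), np.float64(0.0456))
(np.float64(-45.4), np.float64(0.0444))
(np.float64(47.0), np.float64(0.048))
(np.float64(137.7), np.float64(0.044))
(array([  9.8,   7.2, 172.4]), array([ 1.   , -0.008,  0.012]))
```

{"method": "play_rows", "body": {
  "deltas": [
    [50,[10,8,50],[0,0,0]],
    [50,[10,8,100],[0,0,0]],
    [50,[10,8,145],[0,0,0]],
    [50,[10,8,168],[0,0,0]],
    [50,[10,8,172],[0,0,0]],
    [50,[10,8,172],[0,0,0]],
    [10,[10,8,172],[0,0,0]],
    [10,[10,8,172],[0,0,0]]
  ]
}}

```text
clock: 14.12
tcp_pos: [0.5946, -0.2609, 0.0321]
orientation: [2.225, 2.206, 0.016]
contact_force: [0.2, 1.2, 2.9]
grip_width: 0.0229
```

{"method": "play_rows", "body": {
  "deltas": [
    [10,[0,0,0],[0,0,0]],
    [10,[0,0,0],[0,0,0]],
    [10,[0,0,-25],[0,0,0]],
    [10,[0,0,-70],[0,0,0]],
    [10,[0,0,-115],[0,0,0]],
    [10,[0,0,-115],[0,0,0]]
  ]
}}

```text
clock: 14.88
tcp_pos: [0.5956, -0.2622, 0.1514]
orientation: [2.22, 2.2, 0.021]
contact_force: [-0.6, 0.2, -0.8]
grip_width: 0.0231
```

{"method": "play_rows", "body": {
  "deltas": [
    [10,[50,-20,0],[0,0,0]],
    [10,[100,-45,0],[0,0,0]],
    [10,[150,-70,0],[0,0,0]],
    [10,[200,-100,0],[0.005,0,0.16]],
    [10,[250,-130,0],[0.01,0,0.33]],
    [10,[300,-155,0],[0.014,0,0.5]],
    [10,[335,-160,0],[0.014,0,0.65]],
    [10,[340,-160,0],[0.014,0,0.655]]
  ]
}}

```text
clock: 15.88
tcp_pos: [0.4374, 0.0819, 0.1469]
orientation: [-2.821, -1.382, -0.012]
contact_force: [-0.9, -1.2, -0.5]
grip_width: 0.0231
```

```bash
python3 - <<'E'
from h import *
o=r.get_obs();print(o['clock'],o['tcp_pos'],R.from_rotvec(o['orientation']).as_matrix().round(3),o['joints'].round(2));print(rel(.4345,.0795,.0375))
a=grab('wrist');save('w8',cv2.resize(a[0],(800,600),interpolation=cv2.INTER_CUBIC))
import pickle;pickle.dump(a,open('w8.pkl','wb'))
E
```

```text
15.875 [0.437353   0.08186255 0.14688838] [[ 0.613  0.79   0.007]
 [ 0.79  -0.613  0.003]
 [ 0.007  0.003 -1.   ]] [-0.33  0.21  0.    2.17 -0.    0.75 -0.98]
(array([ -4.3,  -1.2, 109.4]), array([ 0.79 , -0.613,  0.003]))
```

View pics/w8.png

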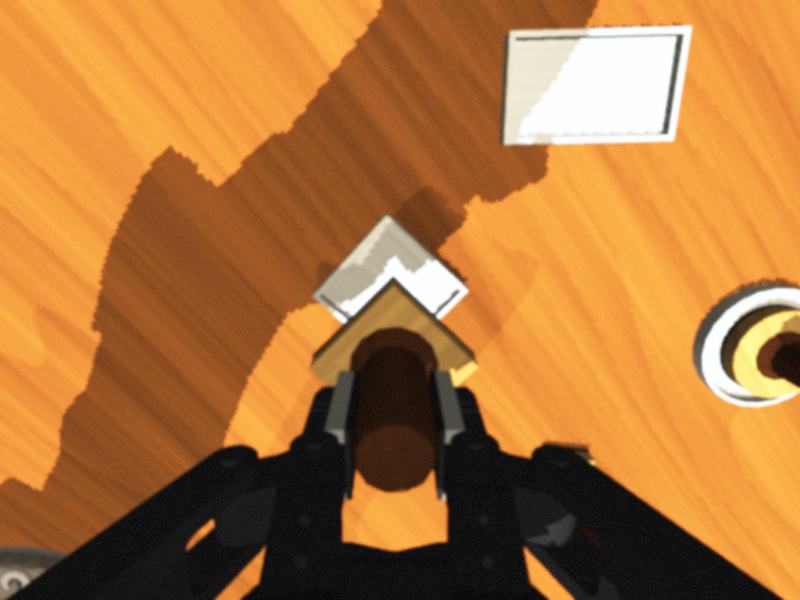

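```bash
python3 - <<'E'
from h import *
import pickle
A=pickle.load(open('w8.pkl','rb'))
p=onz(390.5*.7,293.5*.7,.012,*A[2:]);print(p,rel(p[0],p[1],.037))
print(ang(A,313,296,388,214,.012),ang(A,388,214,468,291,.012))
pts(A,[('ob',595,86,.012)])
print(ang(A,510,32,692,26,.012),ang(A,503,145,677,140,.012),ang(A,510,32,503,145,.012))
E
```

```text
[0.43354674 0.0781913  0.012     ] (array([ -5.5,  -2.2, 109.9]), array([ 0.79 , -0.613,  0.004]))
(np.float64(9.4), np.float64(0.0682)) (np.float64(-81.6), np.float64(0.0678))
ob [0.5922 0.1027]
(np.float64(-36.3), np.float64(0.0941)) (np.float64(-36.4), np.float64(0.0965)) (np.float64(-127.4), np.float64(0.0557))
```

{"method": "play_rows", "body": {
  "deltas": [
    [10,[-5,-2,15],[0,0,0]],
    [10,[-5,-2,50],[0,0,0]],
    [10,[-5,-2,85],[0,0,0]],
    [10,[-5,-2,103],[0,0,0]],
    [10,[-5,-2,110],[0,0,0]],
    [10,[-5,-2,110],[0,0,0]],
    [10,[-5,-2,110],[0,0,0]],
    [50,[-5,-2,110],[0,0,0]]
  ]
}}

```text
clock: 16.92
tcp_pos: [0.4346, 0.0784, 0.0374]
orientation: [2.821, 1.382, 0.014]
contact_force: [0.2, -0.2, 0.1]
grip_width: 0.04
```

{"method": "play_rows", "body": {
  "deltas": [
    [50,[0,0,0],[0,0,0]],
    [50,[0,0,0],[0,0,0]],
    [50,[0,0,-40],[0,0,0]],
    [50,[0,0,-90],[0,0,0]],
    [50,[0,0,-130],[0,0,0]],
    [50,[0,0,-170],[0,0,0]],
    [50,[0,0,-170],[0,0,0]]
  ]
}}

```text
clock: 17.8
tcp_pos: [0.4351, 0.0785, 0.2104]
orientation: [2.82, 1.382, 0.024]
contact_force: [0.3, 0.7, -0.2]
grip_width: 0.0498
```

{"method": "play_rows", "body": {
  "deltas": [
    [50,[-40,31,0],[0,0,-0.15]],
    [50,[-80,62,0],[0,0,-0.32]],
    [50,[-120,94,0],[0,0,-0.48]],
    [50,[-155,121,0],[0,0,-0.64]],
    [50,[-165,129,0],[0,0,-0.655]],
    [50,[-165,129,0],[0,0,-0.655]],
    [50,[-165,129,0],[0,0,-0.655]]
  ]
}}

```text
clock: 18.68
tcp_pos: [0.4356, -0.1299, 0.2086]
orientation: [2.222, 2.213, 0.021]
contact_force: [-0.1, 0.2, 0.7]
grip_width: 0.0504
```

```bash
python3 - <<'E'
from h import *
import pickle
o=r.get_obs();print(o['clock'],o['tcp_pos'],o['orientation'],o['joints'].round(2))
a=grab('wrist');pickle.dump(a,open('w9.pkl','wb'));save('w9',cv2.resize(a[0],(800,600),interpolation=cv2.INTER_CUBIC))
E
```

```text
18.675 [ 0.43564665 -0.12987695  0.20861644] [2.22243814 2.2130473  0.02118418] [ 0.02  0.13  0.15  2.1  -0.04  0.9   0.19]
```

View pics/w9.png

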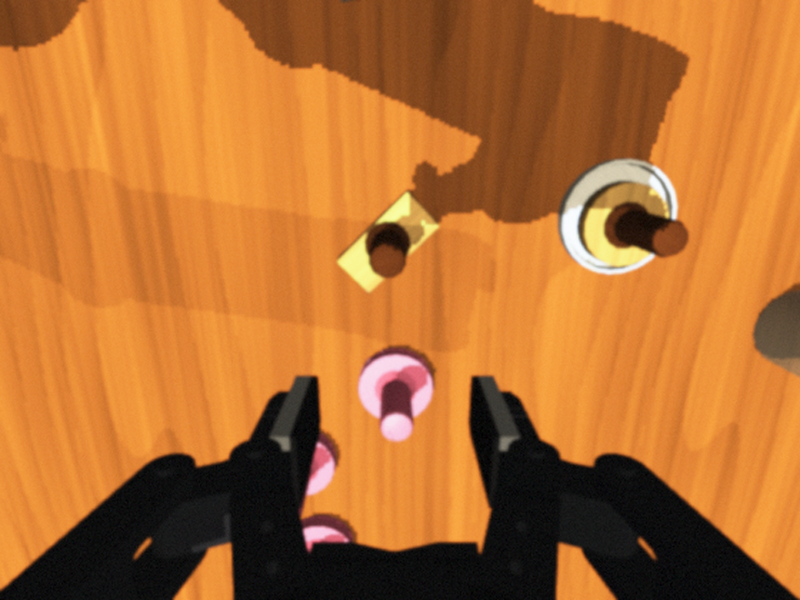

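```bash
python3 - <<'E'
from h import *
import pickle
A=pickle.load(open('w9.pkl','rb'))
q=[(408,191),(440,227),(369,292),(337,262)]
for i in range(4): print(ang(A,*q[i],*q[(i+1)%4],.014))
p=onz(387*.7,262*.7,.07,*A[2:]);print(p,rel(p[0],p[1],.030))
E
```

```text
(np.float64(-47.6), np.float64(0.0342))
(np.float64(-137.1), np.float64(0.0708))
(np.float64(134.8), np.float64(0.0325))
(np.float64(44.3), np.float64(0.0722))
[ 0.43372831 -0.1167527   0.07      ] (array([ 11.9,  -4.5, 178.8]), array([ 1.   , -0.003,  0.013]))
```

{"method": "play_rows", "body": {
  "deltas": [
    [50,[13,-3,50],[0.013,0,0]],
    [50,[13,-3,100],[0.013,0,0]],
    [50,[13,-3,150],[0.013,0,0]],
    [50,[13,-3,173],[0.013,0,0]],
    [50,[13,-3,178],[0.013,0,0]],
    [50,[13,-3,178],[0.013,0,0]],
    [10,[13,-3,178],[0.013,0,0]],
    [10,[13,-3,178],[0.013,0,0]]
  ]
}}

```text
clock: 19.73
tcp_pos: [0.436, -0.1156, 0.032]
orientation: [-2.223, -2.216, -0.009]
contact_force: [-0.3, 0.6, 5.3]
grip_width: 0.0232
```

{"method": "play_rows", "body": {
  "deltas": [
    [10,[0,0,0],[0,0,0]],
    [10,[0,0,0],[0,0,0]],
    [10,[0,0,-25],[0,0,0]],
    [10,[0,0,-70],[0,0,0]],
    [10,[0,0,-115],[0,0,0]],
    [10,[0,0,-125],[0,0,0]]
  ]
}}

```text
clock: 20.48
tcp_pos: [0.4373, -0.1167, 0.1596]
orientation: [2.224, 2.216, 0.015]
contact_force: [0.0, 0.8, -1.8]
grip_width: 0.023
```

{"method": "play_rows", "body": {
  "deltas": [
    [10,[30,20,0],[0,0,0.17]],
    [10,[60,42,0],[0,0,0.34]],
    [10,[90,64,0],[0,0,0.51]],
    [10,[120,86,0],[0,0,0.68]],
    [10,[150,108,0],[0,0,0.85]],
    [10,[180,130,0],[0,0,1.02]],
    [10,[205,148,0],[0,0,1.19]],
    [10,[219,155,0],[0,0,1.36]]
  ]
}}

```text
clock: 21.48
tcp_pos: [0.5931, 0.1036, 0.1604]
orientation: [-3.121, -0.319, -0.01]
contact_force: [-0.9, -0.8, -1.2]
grip_width: 0.0227
```

```bash
python3 - <<'E'
from h import *
o=r.get_obs();print(o['tcp_pos'],R.from_rotvec(o['orientation']).as_matrix().round(3),o['joints'].round(2));print(rel(.592,.1025,.0375))
a=grab('wrist');save('w10',cv2.resize(a[0],(800,600),interpolation=cv2.INTER_CUBIC))
import pickle;pickle.dump(a,open('w10.pkl','wb'))
E
```

```text
[0.59313732 0.1036133  0.16042603] [[ 0.979  0.202  0.006]
 [ 0.202 -0.979  0.005]
 [ 0.007 -0.004 -1.   ]] [-0.52  0.44  0.32  1.83 -0.18  0.89 -1.48]
(array([ -2.2,   1.3, 122.9]), array([ 0.202, -0.979, -0.004]))
```

View pics/w10.png

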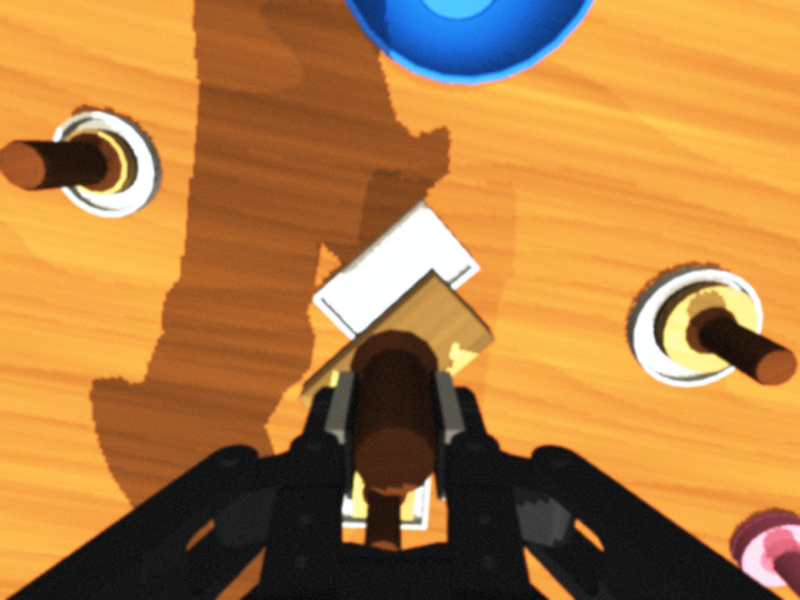

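```bash
python3 - <<'E'
from h import *
import pickle
A=pickle.load(open('w10.pkl','rb'))
p=onz(396.5*.7,283*.7,.012,*A[2:]);print(p,rel(p[0],p[1],.037))
print(ang(A,313,298,423,203,.012),ang(A,423,203,480,268,.012))
print(ang(A,300,400,433,271,.142),ang(A,433,271,494,335,.142))
E
```

```text
[0.59212125 0.10126103 0.012     ] (array([ -3.2,   4.7, 123.3]), array([ 0.198, -0.98 , -0.005]))
(np.float64(-37.5), np.float64(0.0926)) (np.float64(-126.0), np.float64(0.0548))
(np.float64(-32.6), np.float64(0.0714)) (np.float64(-124.7), np.float64(0.0333))
```

{"method": "play_rows", "body": {
  "deltas": [
    [10,[-3,3,15],[0,0,0.045]],
    [10,[-3,3,60],[0,0,0.045]],
    [10,[-3,3,95],[0,0,0.045]],
    [10,[-3,3,115],[0,0,0.045]],
    [10,[-3,3,123],[0,0,0.045]],
    [10,[-3,3,123],[0,0,0.045]],
    [10,[-3,3,123],[0,0,0.045]],
    [50,[-3,3,123],[0,0,0.045]]
  ]
}}

```text
clock: 22.52
tcp_pos: [0.5928, 0.103, 0.0383]
orientation: [-3.126, -0.241, -0.014]
contact_force: [-0.0, 0.6, 0.6]
grip_width: 0.04
```

{"method": "play_rows", "body": {
  "deltas": [
    [50,[0,0,0],[0,0,0]],
    [50,[0,0,0],[0,0,0]],
    [50,[0,0,-40],[0,0,0]],
    [50,[0,0,-90],[0,0,0]],
    [50,[-30,0,-140],[0,0,0]],
    [50,[-75,0,-180],[0,0,0]],
    [50,[-110,0,-200],[0,0,0]],
    [50,[-110,0,-200],[0,0,0]]
  ]
}}

```text
clock: 23.52
tcp_pos: [0.4814, 0.0846, 0.239]
orientation: [-3.124, -0.241, -0.018]
contact_force: [1.6, 0.4, -0.2]
grip_width: 0.05
```

```bash
python3 - <<'E'
from h import *
o=r.get_obs();print(o['tcp_pos'],o['grip_width'])
a=grab('wrist')[0][0:330,40:520];b=grab('side')[0][130:345,140:420];c=grab('scene')[0][120:330,80:450]
f=lambda i,w:cv2.resize(i,(w,int(i.shape[0]*w/i.shape[1])),interpolation=cv2.INTER_CUBIC)
save('fin1',f(a,800));
save('fin2',f(b,760))
E
```

```text
[0.48140342 0.08460797 0.23900448] 0.04999491216787283
```

View pics/fin1.png

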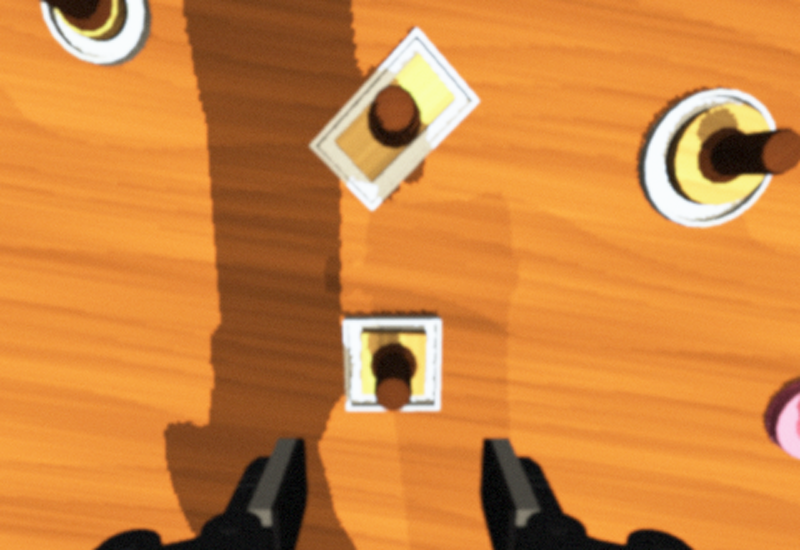

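View pics/fin2.png

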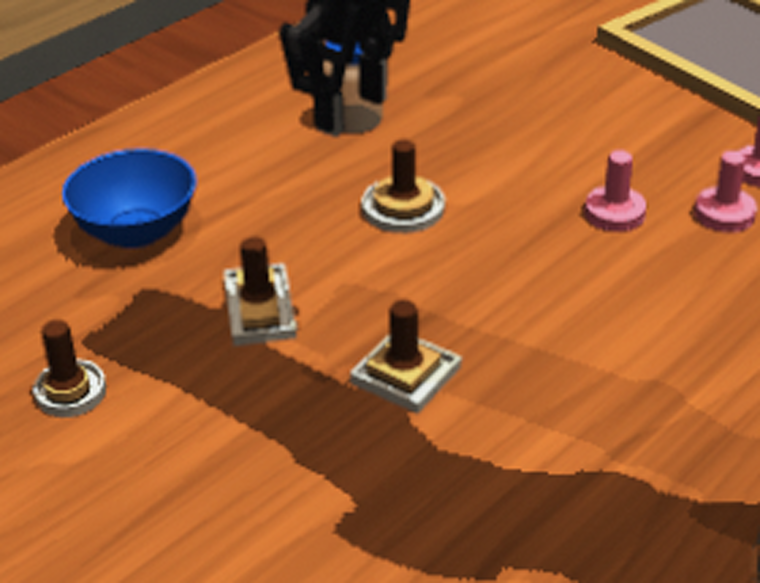

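All four stand in their trays in both views: fin1 shows oblong (395,115), square (393,365), large (725,155) and small (95,10), and fin2 shows the same. I'll check the top heights by depth, then hand in.

```bash
python3 - <<'E'
from h import *
p,d,K,D,T=grab('side')
P={'large':(403,147),'small':(57,327),'square':(403,308),'oblong':(255,244)}
k=280/760
for n,(u,v) in P.items():
    u=140+u*k;v=130+v*k
    q=cv2.undistortPoints(np.array([[[u,v]]],float),K,D)[0,0]
    z=d[int(round(v)),int(round(u))]; print(n,(T@np.array([q[0]*z,q[1]*z,z,1]))[:3].round(4))
print(r.hand_in())
E
```

```text
large [ 0.6017 -0.0965  0.0734]
small [0.6279 0.2911 0.0736]
square [0.437  0.0813 0.0725]
oblong [0.5886 0.1079 0.0765]
the job is handed in; nothing more can be done
None
```

I put the four stamps away in the order asked: large round, small round, square, then oblong. I released each one in its own tray, backed the arm off and handed the job in at about 24 s on the robot's clock. I didn't move the jar, the bowl or the pink look-alikes.

- **Final pictures:** in the wrist and side views, each stamp stands upright inside its own rim, with nothing gripped.
- **Top heights:** depth readings put the handle tops at 72.5–76.5 mm, against the 74 mm expected for a stamp flat on its tray floor. That is within camera noise.
- **Disagreement between cameras:** the side camera reads about 5–10 mm too far in y compared with the other two cameras. I went by the wrist and scene cameras. The side camera's final positions are 3–5 mm further in y than where I released the stamps, which fits that offset.

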